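Hold a volumetric flask slanted over the light pad for a glass check

TASK

Pull the glassware drawer out to its stop, draw the flask with the green stopper up out of its well, and hold it over the light pad for a crack check: slanted about 45 degrees (halfway between upright and lying), the whole flask at least 10 cm above the pad and its bulb over the pad. Finish while still holding it there in the gripper, motionless; leave the drawer open, the other two flasks standing in their wells, and everything else on the bench where it is.

Things in the scene. Friction and masses are not known exactly. Their poses are not given: they have to be found in the camera images.
- drawer (a joint): blue-fronted drawer of a white bench cabinet with a grey top (fixed, 240 deep x 290 wide x 165 high): how far it is out towards the robot, along the -x axis of drawer_handle, in m: 0 shut (as it starts), 0.17 at its stop; light friction (about 1.5 N) and light damping, stays where it is left
- drawer_handle (a point): middle of the drawer's steel bar handle: round bar, diameter 12, 120 long along its y, its axis 45 in front of the blue drawer front (39 clear gap behind it), 137 above the bench, 28 below the cabinet's top; its x axis points into the cabinet (the drawer pulls out along -x), y along the bar, z up; can be pinched or hooked from above
- drawer_floor (a point): point on the drawer's floor (20 above the bench) at the bottom of the middle one of its three wells, moves with the drawer; axes as drawer_handle's. The wells are round holes, 45 wide and 24 deep, in a white insert, at y = -82, 0 and +82 from here; they lie 75 behind the outer face of the drawer front, which is 14 thick and reaches 148 above the bench; with the drawer at its stop they are 95 in front of the cabinet's front
- flask_green: the flask to take, green stopper; stands in any one of the three wells of the drawer, hidden until the drawer is open. 25 ml glass volumetric flask, empty, loose, upright; origin at the centre of its underside, z along its neck towards the stopper. Total height 118: bulb diameter 40 (flat base diameter 28, widest from 12 to 30 up), narrowing to the neck at 56, neck diameter 12 from 56 to 98, lip diameter 15 and fixed stopper diameter 19 from 98 to 118. About 50 g. 
- flask_green_bulb (a point): middle of the green flask's bulb, on its axis, 22 above its underside; axes as the flask's
- flask_orange: like the green one but with an orange stopper, in another well; leave it there. 25 ml glass volumetric flask, empty, loose, upright; origin at the centre of its underside, z along its neck towards the stopper. Total height 118: bulb diameter 40 (flat base diameter 28, widest from 12 to 30 up), narrowing to the neck at 56, neck diameter 12 from 56 to 98, lip diameter 15 and fixed stopper diameter 19 from 98 to 118. About 50 g. 
- flask_blue: like the green one but with a blue stopper, in the remaining well; leave it there. 25 ml glass volumetric flask, empty, loose, upright; origin at the centre of its underside, z along its neck towards the stopper. Total height 118: bulb diameter 40 (flat base diameter 28, widest from 12 to 30 up), narrowing to the neck at 56, neck diameter 12 from 56 to 98, lip diameter 15 and fixed stopper diameter 19 from 98 to 118. About 50 g. 
- light_pad: flat square light pad lying on the bench, fixed, 180 x 180 x 8, bright white face in a grey frame, small black plug on its +x edge; origin at the centre of its underside, x and y along its edges
- reagent_bottle: bystander: amber bottle with blue cap, diameter 60, 130 high; origin at the centre of its underside
- jar: bystander: clear jar with white cap, diameter 70, 85 high; origin at the centre of its underside
- beaker: bystander: empty glass beaker, diameter 70, 90 high; origin at the centre of its underside
- timer: bystander: flat white timer, 50 x 75 x 18, lying; origin at the centre of its underside
- spatula: bystander: spatula lying flat, 180 long along its x

How it is judged:
By the outcome, as a careful person would: the job done as asked, in the order asked, and still so for the second after the job is handed in, while the arm keeps its last pose, push and grip.
It also fails if it takes over 58 s, if anything falls off the work surface, if the arm or the gripper's body presses on something with over 40 N, if the wrist force passes 120 N, or if a joint passes its speed limit or range.

ROBOT

A 6-joint arm with a two-finger parallel gripper is mounted at the origin on the work surface. World frame = base frame: x ahead of the robot, y to its left, z up, the work surface at z = 0. Lengths are in mm, angles in rad, forces in N, time in s.
With the tool pointing down it reaches from about 375 to 900 mm from the base axis. Payload 3.1 kg.
Tool frame: the origin (TCP) lies midway between the tips of the shut fingers; the grasp point (between the pads) lies 19 mm behind it; z points along the fingers, y is the line along which they close (so a half turn about z gives the same grasp; the last joint's range is limited). The gripper opens to 87 mm and grips with 3 to 60 N. Pads are 19 mm wide; open, the fingers measure 117 mm over their backs; the gripper's body (75 mm by 190 mm) begins 51 mm behind the grasp point.
Start: joints at [-1.403, 0.527, 1.433, -0, 1.181, -0.178], TCP at [212.453, -587.759, 222.548] pointing down, gripper open.
Joint ranges: [-3.08, 3.08], [-0.75, 2.2], [0.22, 2.44], [-1.43, 4.57], [0, 2.65], [-2.85, 2.85]. Speed limits (rad/s): [2.79, 2.79, 3.14, 3.14, 3.14, 3.14].

INTERFACE

Orientations are given as a unit quaternion [w, x, y, z].
In Python, from workcell import arm, ik, vision, finish_job gives the robot as it stands. Calls block until the motion is done:
- arm.move_pose(position, orientation): joint-space move of the TCP to a pose.
- arm.move_l(position, attitude=None, velocity=150, threshold=None): straight line of the TCP; attitude=None keeps the orientation; velocity is the mean speed in mm/s. With threshold (N) it stops when the force on the tool has changed by that much, and returns True; else False.
- arm.move_joints(angles): joint-space move.
- arm.move_gripper(opening, f_grip=None): finger opening in mm; f_grip is the grip in N (None keeps the last); returns when the fingers have stopped.
- arm.pause(seconds).
- ik(position, orientation): joint angles nearest the present ones, or None.
- arm.observe(): the state.
- vision.camera(name): name is "scene" or "top" or "wrist"; returns the picture (384x512x3 uint8, blue, green, red); there is no depth.
- vision.camera_model(name): a dict with "fovy" (degrees; the focal length in pixels is half the picture's height over the tangent of half this angle, whatever the lens; pixels are square), "cx", "cy" (the principal point, pixels), "rvec" (rotation vector, rad) and "tvec" (3), from world to camera coordinates, as OpenCV has them. Camera axes: x right, y down, z forward; pixel columns grow to the right and rows downward; lengths in mm; the calibration is good to about 2 mm. A picture is of the moment at which its call begins: read the wrist's pose just before it. camera_model takes no time and is no camera call; for the wrist camera it gives the pose at the moment of the call.
A pose or a line that the arm cannot do raises arm.Unreachable and nothing moves.
- finish_job(): hands the job in; it is judged then, once.
The state is a dict: "time": time; "qpos": joint angles; "qvel": joint speeds; "joint_efforts": joint torques, N m; "ee_pos": TCP position; "eef_rot": TCP orientation; "force": force on the tool from outside, world axes, zero at the start; "torque": the same for the moment, N m; "finger_gap": finger opening in mm; "grasp_force": force on a finger pad.
Only numpy, scipy, OpenCV 4.12 (cv2) and the standard library are available. Lean on these libraries where they do the work, as an engineer would, in place of code of your own. Each camera call takes 0.05 s, during which the arm holds its last target. There are 200 camera calls.

## Working session

There is one attempt and no reset: what is moved stays moved. The work goes in short steps, each a Python script; the robot and the scene stay as the last script left them, time stands still between calls to the robot, and variables do not carry over. Pictures are saved under pics/ and viewed, at most 10 in all, crops included, and the job is handed in when it is done.

```bash
ls; mkdir -p pics
python3 - <<'E'
from workcell import arm, ik, vision
import cv2,numpy as np
a=vision.camera("scene");b=vision.camera("top")
cv2.imwrite("pics/scene0.png",a);cv2.imwrite("pics/top0.png",b)
for n in("scene","top","wrist"):
    m=vision.camera_model(n);print(n,m)
    R=cv2.Rodrigues(np.array(m["rvec"],float))[0];print(-R.T@np.array(m["tvec"]).ravel(), R[2])
print(arm.observe())
E
```

```text
pics
scene {'fovy': 57.102815682439896, 'cx': 258.18503089115853, 'cy': 188.5527096947094, 'rvec': array([ 2.76584036,  0.47341745, -0.07033504]), 'tvec': array([-523.72944113, -127.82510372, 1177.58621357])}
[ 656.1449346  -311.52556995 1072.27175618] [-0.10340517  0.31540818 -0.94330539]
top {'fovy': 49.31920406392778, 'cx': 256.43938507104065, 'cy': 196.85334928766108, 'rvec': array([ 2.18807537, -2.18116121,  0.09041398]), 'tvec': array([  11.1772115 ,  563.04299971, 1238.28256939])}
[ 465.74785116   19.69765542 1277.95814202] [ 0.07718751 -0.00534799 -0.99700225]
wrist {'fovy': 62.24277747096343, 'cx': 257.9608968009881, 'cy': 189.41311215130997, 'rvec': array([-2.36048271,  1.65577817,  0.25581574]), 'tvec': array([-624.11601185,  -37.05176429,  391.11922689])}
[ 289.25421367 -559.92724802  382.99002066] [-0.28177994 -0.09977287 -0.95427744]
{'time': 0.1, 'qpos': array([-1.40246503e+00,  5.28372196e-01,  1.43376162e+00, -3.79158732e-05,
        1.18141731e+00, -1.78529484e-01]), 'qvel': array([-0.00090226, -0.00040583, -0.00456771, -0.00035811,  0.00056099,
        0.00063951]), 'joint_efforts': array([-7.50675281e-04, -4.40984559e+01, -1.77150965e+01,  6.34814962e-02,
        5.33353805e-02, -3.64891775e-05]), 'ee_pos': array([ 212.35486115, -587.11699377,  221.67410903]), 'eef_rot': array([-9.79313978e-04,  9.84996891e-01,  1.72569309e-01, -1.25383530e-05]), 'force': array([-0.49332097,  0.16623945,  0.63359156]), 'torque': array([-0.01256319,  0.04798622,  0.03804172]), 'grasp_force': 0.0, 'finger_gap': 87.10482719161286}
```

View pics/scene0.png

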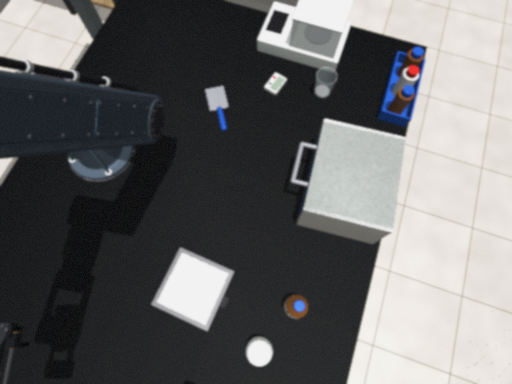

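View pics/top0.png

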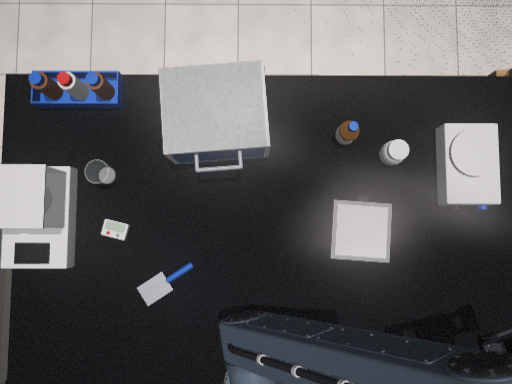

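The top view shows the cabinet top at about (159,68), (264,61), (269,149), (165,154). The handle bar runs from about (196,170) to (242,167). The pad is centred near (361,231), with the bottle and jar at (347,132) and (394,152). Next I turn these into positions.

```bash
cat > h.py <<'E'
import cv2,numpy as np
from workcell import arm, ik, vision, finish_job
from scipy.spatial.transform import Rotation as Ro
def ray(m,px):
    R=cv2.Rodrigues(np.array(m["rvec"],float))[0];t=np.array(m["tvec"],float).ravel()
    f=192/np.tan(np.radians(m["fovy"])/2)
    d=np.c_[(np.atleast_2d(px)-[m["cx"],m["cy"]])/f,np.ones(len(np.atleast_2d(px)))]@R
    return -R.T@t,d
def plane(m,px,z):
    c,d=ray(m,px);return c+d*((z-c[2])/d[:,2])[:,None]
def proj(m,P):
    f=192/np.tan(np.radians(m["fovy"])/2)
    K=np.array([[f,0,m["cx"]],[0,f,m["cy"]],[0,0,1]])
    return cv2.projectPoints(np.atleast_2d(np.array(P,float)),np.array(m["rvec"],float),np.array(m["tvec"],float),K,None)[0][:,0]
def quat(x,z):  # tool x axis hint, z axis -> wxyz
    z=np.array(z,float)/np.linalg.norm(z);x=np.array(x,float);x-=z*(x@z);x/=np.linalg.norm(x)
    return Ro.from_matrix(np.c_[x,np.cross(z,x),z]).as_quat()[[3,0,1,2]]
E
python3 - <<'E'
from h import *
np.set_printoptions(precision=1,suppress=True)
b=cv2.imread("pics/top0.png");a=cv2.imread("pics/scene0.png")
g=cv2.cvtColor(b,6);gs=cv2.cvtColor(a,6)
T=vision.camera_model("top");S=vision.camera_model("scene")
def big(mask,roi):
    m=np.zeros_like(mask);x0,y0,x1,y1=roi;m[y0:y1,x0:x1]=mask[y0:y1,x0:x1]
    return max(cv2.findContours(m,cv2.RETR_EXTERNAL,cv2.CHAIN_APPROX_NONE)[0],key=cv2.contourArea)
for n,mo,im,roi,th,z in(("pad T",T,g,(315,185,405,275),120,8),("pad S",S,gs,(140,235,245,340),120,8),("cab T",T,g,(150,50,280,165),115,165),("cab S",S,gs,(290,105,415,250),135,165)):
    c=big((im>th).astype(np.uint8),roi);r=cv2.minAreaRect(c);P=plane(mo,cv2.boxPoints(r),z)
    e=np.diff(P,axis=0);print(n,P.mean(0),np.linalg.norm(e,axis=1),np.degrees(np.arctan2(e[:,1],e[:,0])), cv2.boxPoints(r).round(1).tolist())
print("bar T",plane(T,[[196,170],[242,167]],137),"bar S",plane(S,[[307,143],[293,186]],137))
print("corners T",plane(T,[[159,68],[264,61],[269,149],[165,154]],165))
print("bottle",plane(T,[[352,127]],130),plane(S,[[299,306]],130),"jar",plane(T,[[398,147]],85),plane(S,[[259,352]],85))
cv2.imwrite("pics/z0.png",np.hstack([cv2.resize(b[55:185,150:280],(520,520),interpolation=2)[:, :400],cv2.resize(a[110:250,280:420],(400,400),interpolation=2)[ :].repeat(1,0) if 0 else cv2.copyMakeBorder(cv2.resize(a[110:250,280:420],(400,400),interpolation=2),0,120,0,0,0)]))
E
```

```text
pad T [ 463.1 -305.     8. ] [181.  180.1 181.1] [ -4.  -93.2 175.4] [[330.0, 258.70001220703125], [333.5, 199.0], [392.3999938964844, 202.39999389648438], [388.8999938964844, 262.20001220703125]]
pad S [ 461.6 -305.3    8. ] [182.7 187.7 178.4] [ 87.5  -5.5 -95.7] [[151.0, 304.20001220703125], [179.1999969482422, 245.10000610351562], [235.0, 271.79998779296875], [206.8000030517578, 330.8999938964844]]
cab T [811.3 128.2 165. ] [353.5 288.6 346.7] [-89.7 179.9  90.2] [[150.0, 50.0], [279.0, 50.0], [279.0, 154.0], [150.0, 154.0]]
cab S [788.8 126.5 165. ] [364.4 434.4 314.9] [  19.6  -79.  -160.6] [[292.0, 105.0], [414.0, 105.0], [414.0, 249.0], [292.0, 249.0]]
bar T [[627.5 179.9 137. ]
 [636.3  53.5 137. ]] bar S [[642.1 183.5 137. ]
 [643.6  41.2 137. ]]
corners T [[903.9 280.9 165. ]
 [925.1  -5.9 165. ]
 [681.3 -19.7 165. ]
 [666.6 259.8 165. ]]
bottle [[ 751.2 -252.8  130. ]] [[ 755.1 -259.8  130. ]] jar [[ 704.2 -395.9   85. ]] [[ 696.3 -397.7   85. ]]
```

View pics/z0.png

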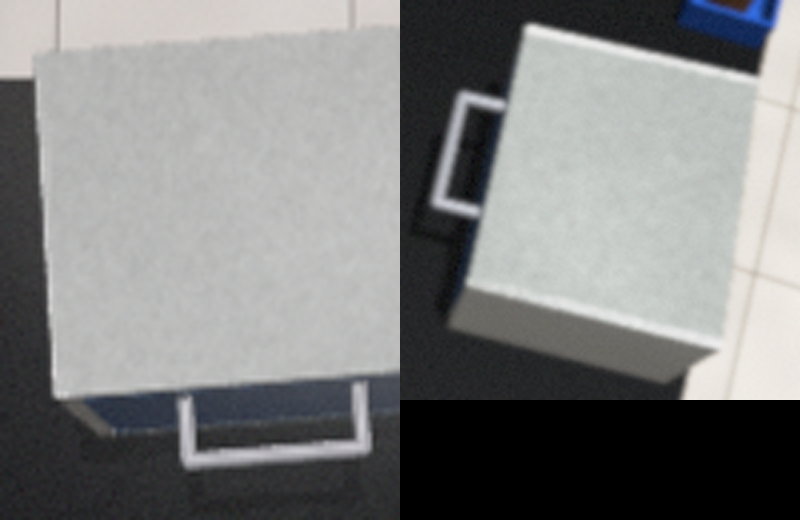

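The crops show the bar ends at top-image (197,170) and (241.2,166.8), and at scene-image (302,144.3) and (293.3,181.4). I'll refine these by triangulating across the two views.

Run:
```python
from h import *
np.set_printoptions(precision=1,suppress=True)
T=vision.camera_model("top");S=vision.camera_model("scene")
def P(m):
    f=192/np.tan(np.radians(m["fovy"])/2);K=np.array([[f,0,m["cx"]],[0,f,m["cy"]],[0,0,1]])
    return K@np.c_[cv2.Rodrigues(np.array(m["rvec"],float))[0],np.array(m["tvec"],float).ravel()]
def tri(t,s):
    X=cv2.triangulatePoints(P(T),P(S),np.array(t,float).T,np.array(s,float).T);return (X[:3]/X[3]).T
t=[[197,170],[241.2,166.8],[164,154],[269,149],[159,68]]
s=[[302,144.3],[293.3,181.4],[324.2,119.8],[304,210.5],[404.8,137]]
print(tri(t,s))
print(plane(T,t[:2],137),plane(S,s[:2],137)); print(plane(T,t[2:],165),plane(S,s[2:],165))
```

```text
[[628.9 178.3 129.3]
 [638.8  56.4 130.7]
 [668.5 264.8 154.1]
 [689.6 -19.4 137.8]
 [902.7 280.2 167.5]]
[[627.5 177.1 137. ]
 [636.9  55.7 137. ]] [[629.4 174.5 137. ]
 [640.3  54.7 137. ]]
[[666.6 262.5 165. ]
 [681.3 -19.7 165. ]
 [903.9 280.9 165. ]] [[668.3 258.  165. ]
 [692.6 -25.9 165. ]
 [903.  281.6 165. ]]
```

Run:
```python
from h import *
np.set_printoptions(precision=2,suppress=True)
a=np.radians(4.6);ex=np.array([np.cos(a),np.sin(a),0]);ey=np.array([-ex[1],ex[0],0]);H=np.array([633.5,115.5,137])
d=[0,0,-1]
for s in(1,-1):
    print("bar",s,ik(H+[0,0,120],quat(s*ey,d)),ik(H-170*ex-[0,0,19],quat(s*ey,d)))
    for k in(-82,0,82): print("flask",s,k,ik(H-50*ex+k*ey+[0,0,-59],quat(s*ex,d)))
    for ang in(-33,-90,57,147):
        u=np.array([np.cos(np.radians(ang)),np.sin(np.radians(ang)),0]);tz=(u+d)/2**.5
        print("tilt",s,ang,ik(np.array([463,-305,200])-tz*(55-19),quat(s*np.array([u[0],u[1],1]),tz)))
s=min((1,-1),key=lambda s:abs(ik(H+[0,0,120],quat(s*ey,d))[5])); print(s)
arm.move_gripper(40)
p=arm.observe()["ee_pos"];arm.move_l([p[0],p[1],300],velocity=250)
arm.move_pose(H+[0,0,115],quat(s*ey,d))
o=arm.observe();print(o["time"],o["ee_pos"],o["eef_rot"])
m=vision.camera_model("wrist");im=vision.camera("wrist")
pr=proj(m,[H+60*ey,H,H-60*ey]).round();print(pr)
for q in pr: cv2.circle(im,tuple(int(v) for v in q),4,(0,0,255),1)
cv2.imwrite("pics/w1.png",im)
```

```text
bar 1 [ 0.01  0.52  1.34 -0.    1.28 -0.07] [-0.02  0.5   1.9  -0.    0.74 -0.1 ]
flask 1 -82 [-0.14  0.68  1.63 -0.    0.83  1.35]
flask 1 0 [ 0.    0.68  1.63 -0.    0.83  1.49]
flask 1 82 [ 0.14  0.69  1.59 -0.    0.86  1.63]
tilt 1 -33 [-0.95  0.31  2.27  2.18  0.32 -0.91]
tilt 1 -90 [-0.38  0.46  1.91 -1.13  0.81 -2.68]
tilt 1 57 [-1.18  0.61  1.56  0.62  1.5  -0.82]
tilt 1 147 [-0.72  0.85  1.   -0.12  2.07 -1.73]
bar -1 None None
flask -1 -82 [-0.14  0.68  1.63 -0.    0.83 -1.79]
flask -1 0 [ 0.    0.68  1.63 -0.    0.83 -1.65]
flask -1 82 [ 0.14  0.69  1.59 -0.    0.86 -1.51]
tilt -1 -33 [-0.95  0.31  2.27  2.18  0.32  2.24]
tilt -1 -90 [-0.38  0.46  1.91 -1.13  0.81  0.46]
tilt -1 57 [-1.18  0.61  1.56  0.62  1.5   2.32]
tilt -1 147 [-0.72  0.85  1.   -0.12  2.07  1.41]Traceback (most recent call last):
  File "<stdin>", line 11, in <module>
  File "<stdin>", line 11, in <lambda>
TypeError: 'NoneType' object is not subscriptable
```

Run:
```python
from h import *
np.set_printoptions(precision=2,suppress=True)
a=np.radians(4.6);ex=np.array([np.cos(a),np.sin(a),0]);ey=np.array([-ex[1],ex[0],0]);H=np.array([633.5,115.5,137])
arm.move_gripper(40)
p=arm.observe()["ee_pos"];arm.move_l([p[0],p[1],300],velocity=250)
arm.move_pose(H+[0,0,115],quat(ey,[0,0,-1]))
o=arm.observe();print(o["time"],o["ee_pos"],o["eef_rot"])
m=vision.camera_model("wrist");im=vision.camera("wrist")
pr=proj(m,[H+60*ey,H,H-60*ey]).round();print(pr)
for q in pr: cv2.circle(im,tuple(int(v) for v in q),4,(0,0,255),1)
cv2.imwrite("pics/w1.png",im)
```

```text
4.4667 [633.78 114.47 252.07] [ 0.    0.68  0.73 -0.  ]
[[259. 116.]
 [259. 184.]
 [259. 243.]]
```

View pics/w1.png

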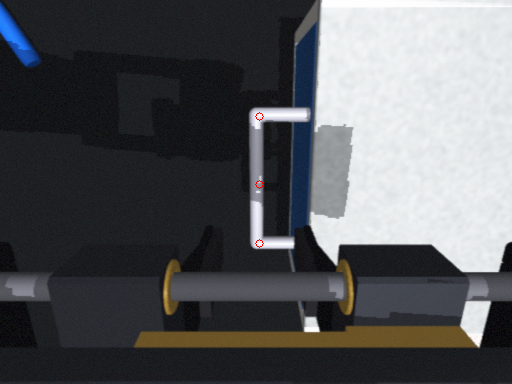

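The bar's axis lies at about column 257 against the predicted 259, so the estimate is good to about 1 mm. Next I descend, pinch and pull.

Run:
```python
from h import *
np.set_printoptions(precision=2,suppress=True)
a=np.radians(4.6);ex=np.array([np.cos(a),np.sin(a),0]);ey=np.array([-ex[1],ex[0],0]);H=np.array([632.3,115.5,137])
print(arm.move_l(H-[0,0,17],velocity=100,threshold=12))
arm.move_gripper(5,f_grip=25)
o=arm.observe();p=o["ee_pos"];print(o["finger_gap"],o["grasp_force"],p,o["force"])
arm.move_l(p-160*ex,velocity=110);print(arm.observe()["force"])
print(arm.move_l(p-178*ex,velocity=40,threshold=12))
o=arm.observe();q=o["ee_pos"];print(o["time"],q,(p-q)@ex,(p-q)@ey,o["force"],o["torque"])
cv2.imwrite("pics/top2.png",vision.camera("top"))
```

```text
False
11.16842224589829 25.000115633010864 [631.97 115.48 120.1 ] [-1.51 -0.54  2.05]
[-2.21 -1.4   0.19]
True
8.5917 [462.71 101.77 120.03] 169.81793595693253 0.08864022841121438 [0.59 0.   0.49] [ 0.14 -0.23 -0.01]
```

Run:
```python
from h import *
np.set_printoptions(precision=1,suppress=True)
a=np.radians(4.6);ex=np.array([np.cos(a),np.sin(a),0]);ey=np.array([-ex[1],ex[0],0])
arm.move_gripper(38)
p=arm.observe()["ee_pos"];arm.move_l(p+[0,0,180],velocity=200)
H=np.array([p[0],p[1],137]);F=H+120*ex;F[2]=20
arm.move_pose(F-60*ex+[0,0,290],quat(ex,[0,0,-1]))
print(arm.observe()["time"])
m=vision.camera_model("wrist");im=vision.camera("wrist");t=vision.camera("top");T=vision.camera_model("top")
cv2.imwrite("pics/w3.png",im);cv2.imwrite("pics/top3.png",t)
W=[F+k*82*ey+[0,0,118] for k in(-1,0,1)]
print(W,proj(m,W),proj(T,W),proj(T,[H]))
np.save("F.npy",F)
```

```text
11.8667
[array([589.1,  29.4, 138. ]), array([582.5, 111.1, 138. ]), array([575.9, 192.9, 138. ])] [[338.2 111.5]
 [257.6 111.4]
 [177.  111.3]] [[250.7 184.1]
 [220.8 186.4]
 [190.9 188.6]] [[224.  230.2]]
```

View pics/w3.png

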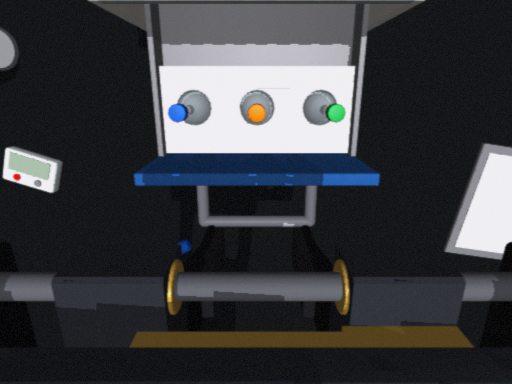

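View pics/top3.png

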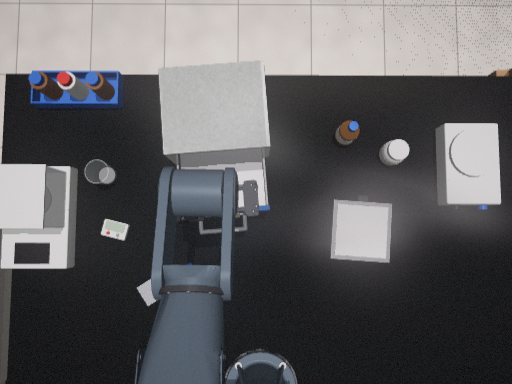

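The wrist view shows blue at (178,113), orange at (257,113) and green at (336,113), which is the −y well (predicted (338,111)). The drawer is open and I can grasp there.

Run:
```python
from h import *
np.set_printoptions(precision=2,suppress=True)
a=np.radians(4.6);ex=np.array([np.cos(a),np.sin(a),0]);ey=np.array([-ex[1],ex[0],0]);F=np.load("F.npy")
m=vision.camera_model("wrist");im=vision.camera("wrist").astype(int)
mask=((im[...,1]>im[...,0]+50)&(im[...,1]>im[...,2]+50)).astype(np.uint8)
M=cv2.moments(mask,True);c=[M["m10"]/M["m00"],M["m01"]/M["m00"]];P=plane(m,[c],135)[0]
print(c,M["m00"],P,"well",F-82*ey)
assert np.linalg.norm((P-F+82*ey)[:2])<6
G=(P+F-82*ey)/2 ;G[2]=0
q=quat(ex,[0,0,-1])
arm.move_gripper(34)
arm.move_pose(G+[0,0,240],q)
print(arm.move_l(G+[0,0,150],velocity=150,threshold=10))
r=arm.move_l(G+[0,0,80],velocity=60,threshold=6)
o=arm.observe();print(r,o["time"],o["ee_pos"],o["force"])
if not r:
    arm.move_gripper(2,f_grip=15);o=arm.observe();print(o["finger_gap"],o["grasp_force"],o["ee_pos"])
cv2.imwrite("pics/w4.png",vision.camera("wrist"));cv2.imwrite("pics/s4.png",vision.camera("scene"))
```

```text
[335.748987854251, 112.72064777327935] 247.0 [587.72  30.83 135.  ] well [589.08  29.41  20.  ]
False
False 15.0333 [588.78  30.1   80.44] [0.43 0.19 0.19]
17.941986119800404 14.996826499700546 [588.59  30.14  80.23]
```

Run:
```python
import cv2,numpy as np
w=cv2.imread("pics/w4.png");s=cv2.imread("pics/s4.png")
cv2.imwrite("pics/c4.png",np.hstack([cv2.resize(w[150:350,150:350],(400,400)),cv2.resize(s[130:230,230:330],(400,400))]))
```

```text
(no output)
```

View pics/c4.png

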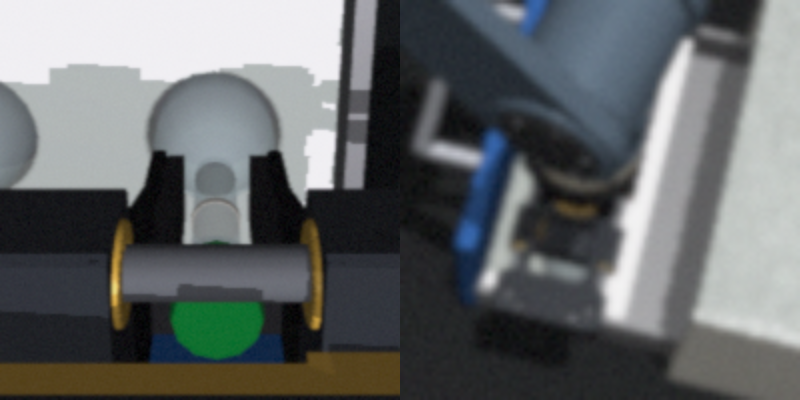

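The fingers straddle the neck, but the 17.9 mm gap means the pads have only caught the 19 mm stopper at their top end. I'll let go and regrip with the pads centred on the stopper, which gives a full-length hold.

Run:
```python
from h import *
np.set_printoptions(precision=2,suppress=True)
arm.move_gripper(34)
p=arm.observe()["ee_pos"]
arm.move_l([p[0],p[1],108],velocity=80)
arm.move_gripper(2,f_grip=25);o=arm.observe();print(o["finger_gap"],o["grasp_force"],o["ee_pos"])
cv2.imwrite("pics/w5a.png",vision.camera("wrist"))
arm.move_l([p[0],p[1],148],velocity=60)
o=arm.observe();print(o["time"],o["finger_gap"],o["grasp_force"],o["force"])
w=vision.camera("wrist")
arm.move_l([p[0],p[1],300],velocity=120)
o=arm.observe();print(o["time"],o["finger_gap"],o["grasp_force"],o["force"])
cv2.imwrite("pics/w5.png",np.hstack([cv2.resize(x,(400,300)) for x in (w,vision.camera("wrist"))]))
```

```text
17.445048113165505 25.00052433460951 [588.2   30.13 107.71]
18.0417 17.827339477672254 25.000562611967325 [ 0.7  -0.64 -0.93]
19.5083 17.783998580081974 25.000488124787807 [-0.64  0.32 -1.06]
```

View pics/w5.png

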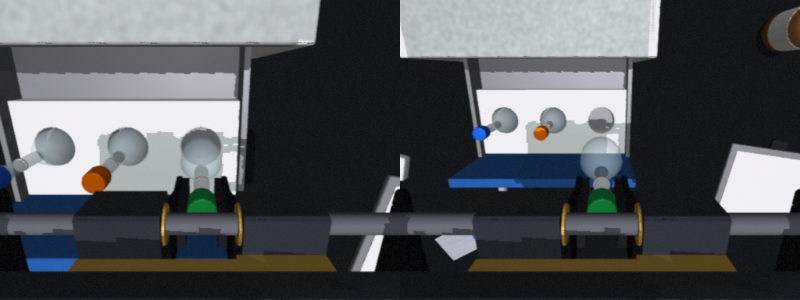

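Green is out (well empty) and the other two still stand. Next I carry it over the pad and tilt.

Run:
```python
from h import *
np.set_printoptions(precision=2,suppress=True)
u=np.array([np.cos(np.radians(147)),np.sin(np.radians(147)),0]);d=np.array([0,0,-1.]);tz=(u+d)/2**.5
B=np.array([462.5,-305,205])
print(ik([520,-340,330],quat(-u,d)),ik(B-66*tz,quat(-u,tz)))
arm.move_pose([520,-340,330],quat(-u,d))
arm.move_pose(B-66*tz,quat(-u,tz))
arm.pause(.3);o=arm.observe();print(o["time"],o["ee_pos"],o["eef_rot"],o["finger_gap"],o["grasp_force"],abs(o["qvel"]).max())
T=vision.camera_model("top");S=vision.camera_model("scene")
print(proj(T,[B]),proj(S,[B]))
cv2.imwrite("pics/f6.png",np.hstack([cv2.resize(vision.camera(n),(400,300)) for n in("scene","wrist")]))
cv2.imwrite("pics/top6.png",vision.camera("top"))
```

```text
[-0.76  0.43  1.3  -0.    1.41  1.39] [-0.72  0.86  0.9  -0.12  2.15  1.41]
22.0083 [ 501.69 -330.45  253.92] [-0.11  0.89 -0.26 -0.37] 17.45336867863988 25.00024951994419 0.01227943871103448
[[380.85 230.87]] [[179.67 281.37]]
```

View pics/f6.png

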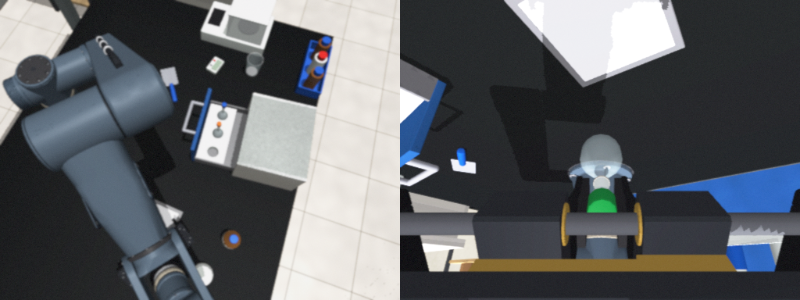

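Run:
```python
from h import *
m=vision.camera_model("wrist");im=vision.camera("wrist");o=arm.observe()
tz=Ro.from_quat(np.array(o["eef_rot"])[[1,2,3,0]]).as_matrix()[:,2];print(tz)
for h,c in((0,(0,0,255)),(22,(255,0,255)),(56,(255,0,0)),(98,(0,255,255))):
    q=proj(m,[o["ee_pos"]+tz*(88-h)])[0];print(h,q);cv2.circle(im,tuple(int(v) for v in q.round()),2,c,-1)
t=cv2.imread("pics/top6.png")
cv2.imwrite("pics/f7.png",np.hstack([cv2.resize(im[140:280,190:330],(400,400)),cv2.resize(t[160:300,300:440],(400,400))]))
```

```text
[-0.59227252  0.384653   -0.70799388]
0 [256.85254232 194.51921035]
22 [256.7699881  203.60152143]
56 [256.60984562 221.2198051 ]
98 [256.32729248 252.30525735]
```

View pics/f7.png

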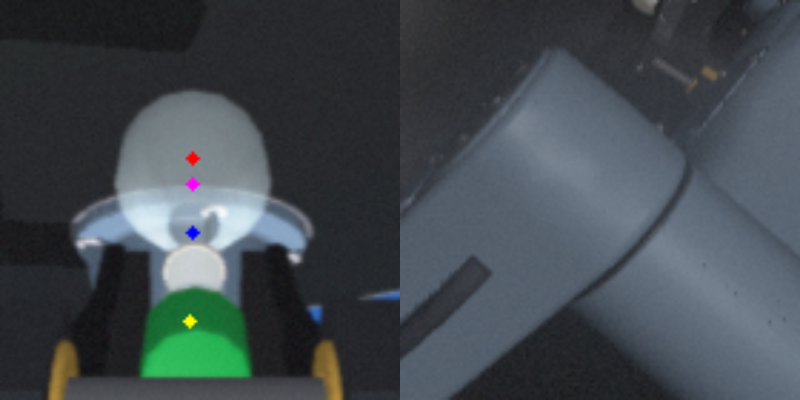

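The stopper sits where predicted. The bulb sits about 5 px towards tool +x, so the flask has sagged about 3° steeper. I'll grip a little firmer, tilt 2.5° more, and check that it stays still.

Run:
```python
from h import *
np.set_printoptions(precision=2,suppress=True)
arm.move_gripper(2,f_grip=40)
u=np.array([np.cos(np.radians(147)),np.sin(np.radians(147)),0]);t=np.radians(47.5);tz=u*np.sin(t)+np.array([0,0,-np.cos(t)])
B=np.array([462.5,-305,205])
arm.move_pose(B-66*tz,quat(-u,tz));arm.pause(.5)
def edge(im):  # bulb outline: top row and width, from contrast to the dark bench
    g=cv2.cvtColor(im,6)[150:215,225:290];r=(g>75)
    return [int(np.argmax(r[:,31]))+150,int(r[45].sum())],g
e0,g0=edge(vision.camera("wrist"));arm.pause(2.5);e1,g1=edge(vision.camera("wrist"))
old,_=edge(cv2.imread("pics/f7.png") if 0 else vision.camera("wrist"))
s=cv2.phaseCorrelate(g0[20:].astype(np.float64),g1[20:].astype(np.float64));o=arm.observe()
print(e0,e1,s,o["time"],o["ee_pos"],o["finger_gap"],o["grasp_force"],abs(o["qvel"]).max(),o["force"])
```

```text
[172, 51] [172, 51] ((-0.04624241017017994, 0.35098011592550193), 0.997440451072413) 25.825 [ 503.32 -331.51  249.58] 16.89837615001939 39.99951897655137 0.0009877979115098818 [ 0.38  0.33 -1.  ]
```

```bash
python3 -c "
from h import *
print(finish_job())"
```

```text
the job is handed in; nothing more can be done
None
```

I handed the job in with the green flask held over the light pad, slanted about 45° and well above 10 cm over it. The drawer is open to its stop and the orange and blue flasks are still in their wells. The 45° allows for a sag of about 3°, judged from the wrist camera.

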